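# Load the apple display: lift the flap onto its stay, slide the tray in, free the stay

### The job

Lift the slanted flap of the small display cabinet by the blue bar on its side until the stay catches and the flap stays up by itself, then let go. Slide the tray of four baked apples, flat on the counter, right in until it reaches the back of the cabinet. Then push the red knob on the roof aside to free the stay and let the flap come down until it is shut, leaving the tray inside, the other things on the counter where they stand, and nothing touched at the end.

Things in the scene. Friction and masses are not known exactly. Their poses are not given: they have to be found in the camera images.
- cabinet: Small display cabinet fixed on the counter, 200 mm wide, clear sides, white back and roof, no floor. Origin on the counter under the flap's hinge line, midway across. x points from the open front to the back, y along the hinge line (blue bar on the +y side), z up. Inside width 184 mm; sides 8 mm thick; back wall's inner face at x = 60 mm; roof top at z = 200 mm, x = -2 to 68 mm.
- hinge (a point): Middle of the flap's hinge line: in the cabinet's frame x = 0, y = 0, z = 210 mm; same axes as the cabinet. A steel stay arm on the flap, 50 mm long with a 14 mm ball end, at y = 50 mm, stands up over the hinge when the flap is shut (top at z = 267 mm) and lies back along the roof when it is locked up.
- flap (a joint): Angle of the flap in rad. 0 = shut: it slopes down and forward, 38 degrees from vertical. It grows as it swings up and outward (to cabinet -x), to a stop at 1.45. Raised past 1.42 its stay snaps under a spring bolt and holds it at about 1.37. 0.5 kg and damped: 6 to 10 N at the bar raise it at 0.4 rad/s; if not locked it sinks by itself and shuts in about 3 s.
- flap_edge (a point): Middle of the free edge of the clear, white-bordered flap (196 mm wide, 230 mm from hinge to this edge). In the cabinet's frame x = -142, z = 29 mm when shut, about x = -205, z = 313 mm when locked up.
- flap_bar (a point): Middle of the free part of the blue round bar, 12 mm thick, that sticks out sideways from the flap to cabinet +y, parallel to the hinge and 170 mm from it. It can be hooked or pinched from 110 to 190 mm from the cabinet's middle plane; this point is at y = 155 mm. Shut, it is at x = -105, z = 76 mm in the cabinet's frame.
- bolt (a joint): Slide of the spring bolt that carries the red knob, in m: 0 = at rest (latching), 0.018 = fully aside. It moves toward the cabinet's -y and springs back (3 N at rest, 6 N fully aside). To free the stay push it beyond 0.015 and keep it there until the flap has begun to sink (flap below about 1.2).
- knob (a point): Centre, half-way up, of the upright red knob on the bolt, 18 mm thick and 36 mm high; its foot is 236 mm, its top 272 mm above the counter. At rest it is at x = 50, y = -5 mm in the cabinet's frame. While the flap is locked up the stay arm's ball lies 55 mm from it toward cabinet +y, lower than the knob's foot.
- tray_centre (a point): Middle of the loose aluminium tray, 150 mm (x) by 130 mm (y), rim 28 mm high, with four baked apples fixed on it (60 mm high, stems to 68); about 0.75 kg. This point is 14 mm above the counter. It starts in front of the cabinet, its x roughly along the cabinet's x. Fully home its centre is at x = -15 mm in the cabinet's frame.
- tray: The same tray, origin at the middle of its underside. The raised flap overhangs the way in, so push at the rim farthest from the cabinet with the tool tilted about 40 degrees, fingers pointing down and into the cabinet. Two spread fingertips on that rim also square the tray up.
- water_foot (a point): Bystander: water bottle, clear with a blue cap, 64 mm wide, 190 mm tall; this point is at the middle of its underside.
- jam_foot (a point): Bystander: amber jam jar with a red lid, 64 mm wide, 85 mm tall; this point is at the middle of its underside.
- mug_foot (a point): Bystander: blue mug, 76 mm wide, 90 mm tall; this point is at the middle of its underside.
- spoon_foot (a point): Bystander: wooden spoon lying flat; this point is at the middle of its underside.
- can_foot (a point): Bystander: steel can, 66 mm wide, 100 mm tall; this point is at the middle of its underside.
- apple_a_centre (a point): Bystander: green apple, 68 mm; this point is at its middle.
- apple_b_centre (a point): Bystander: green apple, 68 mm; this point is at its middle.
Not all that is in view belongs to the job. What is shaped like the tray but pink or purple is not meant.

How it is judged:
By the outcome, as a careful person would: the job done as asked, in the order asked, and still so for the second after the job is handed in, with the robot touching nothing.
It also fails if it takes over 72 s, if anything falls off the work surface, if the arm or the gripper's body presses on something with over 40 N, if the wrist force passes 120 N, or if a joint passes its speed limit or range.

### The arm

A 7-joint arm with a two-finger parallel gripper is mounted at the origin on the work surface. World frame = base frame: x ahead of the robot, y to its left, z up, the work surface at z = 0. Lengths are in m, angles in degrees, forces in N, time in s.
With the tool pointing down it reaches from about 0.425 to 0.875 m from the base axis. Payload 4.7 kg.
Tool frame: the origin (TCP) lies at the very end of the fingers, on their centre line; the grasp point (between the pads) lies 19 mm behind it; z points along the fingers, y is the line along which they close (so a half turn about z gives the same grasp; the last joint's range is limited). The gripper opens to 87 mm and grips with 3 to 60 N. Pads are 19 mm wide; open, the fingers measure 117 mm over their backs; the gripper's body (75 mm by 190 mm) begins 51 mm behind the grasp point.
Start: joints at [-70.411, 18.392, -4.016, 83.108, 1.295, 78.541, -3.26], TCP at [0.209, 0.615, 0.223] pointing down, gripper open.
Joint ranges: [-163.93, 163.93], [-17.29, 119.83], [-79.2, 71.16], [3.27, 140.29], [-89.18, 269.18], [5.43, 117.66], [-154.24, 154.24]. Speed limits (degrees/s): [147.25, 147.25, 180, 180, 180, 180, 180].

### API

Orientations are given as [roll, pitch, yaw] about the fixed x, y, z axes, in that order (R = Rz(yaw) Ry(pitch) Rx(roll)).
In Python, from cell import get_obs, read_camera, sign_off, silhouettes gives the robot as it stands.
- The arm moves only by the tool play_rows, never from a script. Its argument "steps" is a list that holds one entry, the list of rows, each a list of 7 numbers: the shift along the tool's x, y, z in m, then the turn, a rotation vector about the tool's x, y, z in rad, then the finger opening in m, from 0 to 0.087. A call has 1 to 12 rows; each row shifts and turns the commanded pose from where the row before left it, along the tool's axes as they then stand; what a row does not reach is not made up. A row lasts 1/10 s, in which the tool goes at most 50 mm and 8.59 degrees, less where a joint would pass 70% of its speed; a pose out of reach is approached as far as the arm can. A call is refused whole if a number of a shift passes 0.05 or a number of a turn 0.15, either way. A call with a gripper value outside its range is refused whole. The fingers move at their own pace and stop on an object; "force" is the grip in N (left out, the last holds). Time passes only in rows, so rows that do not move let the fingers close. It gives the time, the measured TCP pose, the force, the opening and the grip force at its end, in the units of the state.
- get_obs(): the state, without advancing time (a new reading comes with each control period).
- read_camera(name): name is "scene" or "side" or "wrist"; returns a dict with "frame" (384x512x3 uint8, red, green, blue), "intrinsics" (3x3 intrinsics, pixels), "k1" (the pictures are not rectified: a ray, as slopes to the right and down, at radius r is drawn at 1 + k1 r^2 times it, then the intrinsics apply), "view" (4x4, takes a point from world to camera coordinates). Camera axes: x right, y up, looking along -z (the intrinsics and any distortion apply to the point x, -y, -z); pixel columns grow to the right and rows downward; lengths in m; the calibration is good to about 2 mm. A picture is of the moment at which its call begins. There is no depth.
- sign_off(): hands the job in; it is judged then, once.
Trained networks look in the newest picture that a camera, given by its name, has taken for a name from the list of things; names that differ only in an ending like _2 or _b are one class to them, and where a whole thing is asked for, a point or a joint stands for the part that bears it (a point fixed in the world has none). Each returns a list of dicts, best first, with "p" (0 to 1); they miss things now and then, are a little off and sometimes report something else, mostly with a low value. They report only what shows in the picture. A call takes as long as a camera call. They do not tell look-alikes from the thing itself.
- silhouettes(camera, name): "pixels" (384x512 bool, what is visible of it) and "extent" ([left, top, right, bottom] in pixels, round what is visible of it).
The state is a dict: "time_s": time; "qpos": joint angles; "joint_velocities": joint speeds; "effort": joint torques, N m; "tool_pos": TCP position; "tool_rot": TCP orientation; "force": force on the tool from outside, world axes, zero at the start; "wrist_torque": the same for the moment, N m; "grip_width": finger opening in m; "grasp_force": force on a finger pad.
Only numpy, scipy, OpenCV 4.12 (cv2) and the standard library are available. Lean on these libraries where they do the work, as an engineer would, in place of code of your own. Each camera call takes 0.05 s, during which the arm holds its last target. There are 200 camera calls.

## Working session

There is one attempt and no reset: what is moved stays moved. The work goes in short steps, Python scripts to look and compute and a tool call to move; the robot and the scene stay as the last step left them, time stands still between calls to the robot, and variables do not carry over. Pictures are saved under pics/ and viewed, at most 12 in all, crops included, and the job is handed in when it is done.

Besides the shell and the picture viewer there is one more tool, called after "Call:" by a JSON object that holds its "name" and its "arguments", one argument or row to a line. play_rows: Moves the arm, as the interface text tells. Its arguments: {"type":"object","properties":{"steps":{"type":"array","items":{"type":"array","items":{"type":"array","items":{"type":"number"}}}},"force":{"type":"number"}},"required":["steps"]}

```bash
mkdir -p pics; ls; python3 - <<'E'
from cell import *
import cv2,numpy as np
o=get_obs();print(o)
a=read_camera("scene");b=read_camera("side")
for n,c in(("scene",a),("side",b)):
    print(n,c["intrinsics"].tolist(),c["k1"],np.round(c["view"],4).tolist())
    cv2.imwrite(f"pics/{n}0.png",cv2.resize(c["frame"][:,:,::-1],None,fx=1.5,fy=1.5))
E
```

```text
pics
{'time_s': 0.0, 'qpos': array([-70.41079513,  18.43879469,  -4.01646889,  83.17692111,
         1.29400007,  78.54045636,  -3.25955958]), 'joint_velocities': array([-0.0656323 , -0.04884946,  0.05543723,  0.05645675, -0.08631072,
        0.01284426, -0.00012144]), 'effort': array([-8.50683500e-05, -4.91277266e+01, -4.03877953e-01, -3.12524557e+01,
       -6.39783195e-02,  4.38311999e-02,  1.76490903e-04]), 'tool_pos': array([0.20912199, 0.61483973, 0.22144695]), 'tool_rot': array([-1.79889023e+02,  4.57853958e-03,  1.61221724e+02]), 'force': array([-0.73651711,  0.3188206 ,  0.25495771]), 'wrist_torque': array([-0.01767801, -0.02644275,  0.06049032]), 'grasp_force': 0.0, 'grip_width': 0.08720408171347777}
scene [[488.05026340886576, 0.0, 259.07031821600043], [0.0, 488.05026340886576, 192.43285562223213], [0.0, 0.0, 1.0]] -0.1511170071370659 [[0.8986, 0.4386, -0.0155, -0.5169], [-0.2507, 0.5418, 0.8022, 0.0379], [0.3602, -0.717, 0.5968, -1.6921], [0.0, 0.0, 0.0, 1.0]]
side [[447.901315522595, 0.0, 249.29581737286927], [0.0, 447.901315522595, 188.89091373628185], [0.0, 0.0, 1.0]] 0.023075678707426155 [[0.8604, -0.5096, 0.0003, -0.5331], [0.3423, 0.5783, 0.7405, -0.3198], [-0.3775, -0.6371, 0.672, -1.3265], [0.0, 0.0, 0.0, 1.0]]
```

View pics/scene0.png

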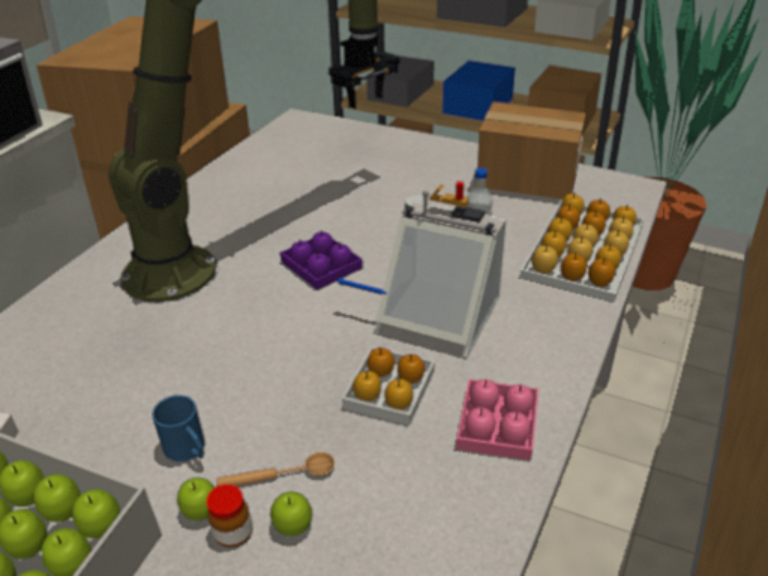

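View pics/side0.png

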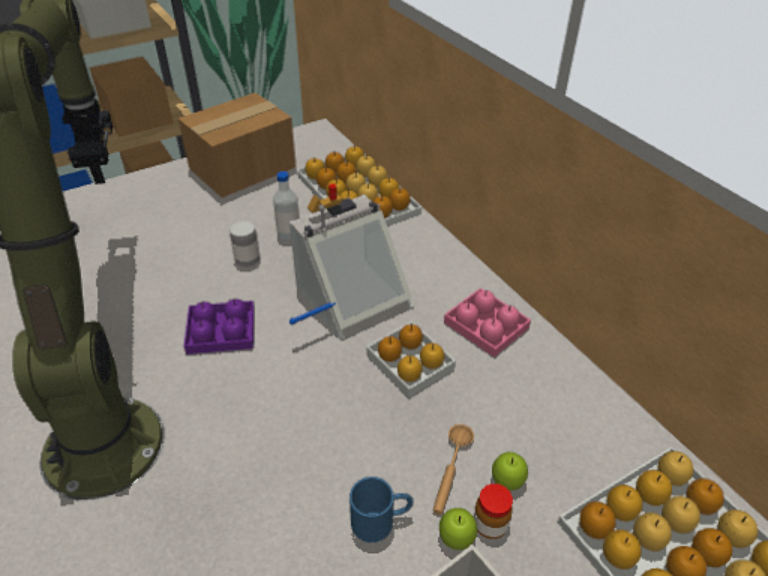

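Candidates for the tray (1.5x scene pixels): silver tray with four orange-brown apples at (388,383), purple at (320,258), pink at (498,418), and the large 15-apple tray at (585,240). By the description it is the silver one at (388,383). The blue bar is on the robot's side of the cabinet, side-view pixel (312,313), and the knob is at (332,190).

```bash
cat > h.py <<'E'
from cell import *
import cv2,numpy as np
from scipy.spatial.transform import Rotation as R
from scipy.optimize import least_squares
def proj(c,P):
    P=np.atleast_2d(P);V=c["view"];q=P@V[:3,:3].T+V[:3,3]
    s=np.c_[q[:,0],-q[:,1]]/-q[:,2:3];s=s*(1+c["k1"]*(s**2).sum(1,keepdims=True))
    K=c["intrinsics"];return s*[K[0,0],K[1,1]]+[K[0,2],K[1,2]]
def tri(cs,ps,x0=(.6,0,.1)):
    r=least_squares(lambda X:np.concatenate([proj(c,X)[0]-p for c,p in zip(cs,ps)]),x0)
    return r.x,np.abs(r.fun).max()
E
python3 - <<'E'
from h import *
cs=[read_camera("scene"),read_camera("side")];out=[]
for n,c,(x0,y0,x1,y1) in zip(("scene","side"),cs,((220,110,340,285),(190,115,310,290))):
    f=c["frame"].astype(int);r,g,b=f[...,0],f[...,1],f[...,2]
    m=(r>130)&(g<60)&(b<60);m[:, :x0]=0;m[:,x1:]=0;m[200:]=0
    print(n,"red",m.sum(),np.argwhere(m).mean(0)[::-1],np.argwhere(m).min(0)[::-1],np.argwhere(m).max(0)[::-1])
    m=(b>r+50)&(b>g+20);m[:170]=0;m[215:]=0;m[:,:190]=0;m[:,300:]=0
    p=np.argwhere(m)[:,::-1];print("blue",len(p),p.min(0),p.max(0),cv2.fitLine(p.astype(np.float32),2,0,.01,.01).ravel())
    for nm in("tray","flap_bar","knob","cabinet","water_foot","can_foot"):
        for s in silhouettes(n,nm)[:3]:
            q=np.argwhere(s["pixels"])[:,::-1]
            print(nm,round(s["p"],2),np.round(s["extent"]),np.round(cv2.minAreaRect(q.astype(np.float32))[0],1) if len(q) else 0)
            if nm=="tray": print(np.round(cv2.approxPolyDP(cv2.convexHull(q.astype(np.int32)),2,True)[:,0]).tolist())
    out.append(cv2.resize(c["frame"][y0:y1,x0:x1,::-1],None,fx=3.3,fy=3.3,interpolation=cv2.INTER_CUBIC))
cv2.imwrite("pics/crop1.png",np.hstack(out))
E
```

```text
scene red 8 [306.5 122.5] [305 122] [308 123]
blue 93 [225 185] [256 195] [  0.9648665   0.2627406 239.89247   190.1828   ]
tray 0.9 [305. 255. 361. 306.] [331.3 278.9]
[[358, 259], [353, 305], [304, 298], [313, 253]]
tray 0.8 [191. 155. 240. 198.] [213.8 172.6]
[[241, 178], [211, 193], [187, 174], [187, 168], [216, 154], [240, 171]]
tray 0.61 [225. 229. 291. 282.] [258.4 255.9]
[[290, 241], [273, 282], [244, 277], [228, 271], [228, 264], [248, 231], [257, 231]]
flap_bar 0.62 [229. 130. 329. 230.] [289.8 185.6]
knob 0.6 [227. 118. 333. 236.] [293.6 184.6]
knob 0.55 [286. 119. 309. 137.] [298.5 129. ]
cabinet 0.71 [227. 123. 341. 241.] [294.1 184.5]
water_foot 0.86 [309. 111. 326. 144.] [319. 127.]
side red 10 [221.2 123.7] [219 123] [223 125]
blue 91 [193 202] [223 214] [  0.9213137   -0.38882005 207.46153    208.04396   ]
tray 0.97 [122. 199. 173. 238.] [145.9 217. ]
[[169, 230], [164, 233], [123, 235], [126, 203], [153, 199], [168, 200]]
tray 0.88 [246. 214. 303. 265.] [273.9 237.6]
[[303, 244], [271, 263], [247, 238], [245, 231], [275, 214], [303, 240]]
tray 0.79 [292. 191. 355. 236.] [324.7 213. ]
[[353, 215], [339, 230], [327, 236], [299, 217], [296, 210], [321, 192], [343, 204]]
flap_bar 0.67 [201. 137. 274. 217.] [230.2 180.1]
knob 0.66 [203. 126. 229. 144.] [215.  130.9]
cabinet 0.72 [193. 121. 275. 227.] [223.8 173.7]
water_foot 0.59 [183. 113. 198. 158.] [190.4 136.4]
can_foot 0.73 [151. 148. 176. 175.] [162.8 162.2]
```

View pics/crop1.png

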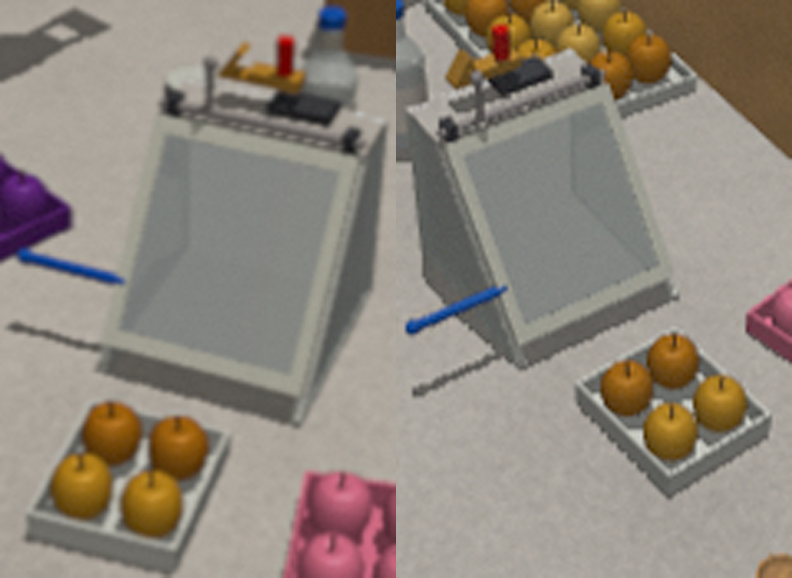

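```bash
cat >> h.py <<'E'
def T(p,P): # pose (x,y,yaw) local->world
    P=np.atleast_2d(P);c,s=np.cos(p[2]),np.sin(p[2]);return np.c_[p[0]+c*P[:,0]-s*P[:,1],p[1]+s*P[:,0]+c*P[:,1],P[:,2]]
E
python3 - <<'E'
from h import *
a,b=read_camera("scene"),read_camera("side")
S=lambda *p:np.array(p)/3.3+[220,110]
D=lambda *p:(np.array(p)-[396,0])/3.3+[190,115]
pts={"knob":((285.5,56),(501,43)),"bartip":((23,257),(412,327)),"barroot":((122,282),(504,290)),"ball":((209,63),(477,78))}
for k,(p,q) in pts.items():
    print(k,*[np.round(v,4) for v in tri([a,b],[S(*p),D(*q)])])
def f(v):
    L=np.array([[.05,-.005,.254],[-.105,v[3],.076],[-.105,v[4],.076],[0,.05,.26]])
    W=T(v,L);return np.r_[(proj(a,W)-[S(*p) for p,q in pts.values()]).ravel(),(proj(b,W)-[D(*q) for p,q in pts.values()]).ravel()]
r=least_squares(f,[.6,.1,1.57,.2,.1],loss="soft_l1");print("cab",r.x,np.degrees(r.x[2]),np.round(f(r.x),1))
# tray
h=lambda x,y:[x*.075,y*.065,.028]
L=np.array([h(-1,1),h(-1,-1),h(1,-1)]) ;
# corners in tray frame (x -> world +y): near=-x ; world -x side = +y
Ws=[(h(-1,1),S(33,517)),(h(-1,-1),S(178,552)),(h(1,-1),S(230,432)),(h(1,1),S(88,403))]
Wd=[(h(-1,1),D(668,482)),(h(-1,-1),D(770,415)),(h(1,1),D(578,382))]
def g(v): return np.r_[(proj(a,T(v,[w[0] for w in Ws]))-[w[1] for w in Ws]).ravel(),(proj(b,T(v,[w[0] for w in Wd]))-[w[1] for w in Wd]).ravel()]
t=least_squares(g,[.6,-.1,1.4],loss="soft_l1");print("tray",t.x,np.degrees(t.x[2]),np.round(g(t.x),1))
print("near-left corner height",tri([a,b],[Ws[0][1],Wd[0][1]]))
c,s=np.cos(r.x[2]),np.sin(r.x[2]);d=t.x[:2]-r.x[:2];print("tray in cab",c*d[0]+s*d[1],-s*d[0]+c*d[1],np.degrees(t.x[2]-r.x[2]))
E
```

```text
knob [0.6355 0.211  0.2542] 0.0686
bartip [0.4411 0.0497 0.0758] 0.3026
barroot [0.5449 0.0501 0.0775] 0.0901
ball [0.5817 0.1602 0.2606] 0.085
cab [0.63195115 0.16104644 1.60603993 0.19458687 0.0910594 ] 92.01930973900016 [-0.1  0.1  0.1 -0.2  0.3 -0.1  0.   0.3 -0.1 -0.   0.1  0.3 -0.5 -0.2
  0.2  0.3]
tray [ 0.63959648 -0.1272642   1.69105697] 96.89042728943002 [-2.1 -0.4 -0.3  0.  -0.  -0.1  0.4 -0.6  1.4 -1.4  1.3 -0.3 -0.4  0.5]
near-left corner height (array([ 0.58415746, -0.20099723,  0.01602154]), np.float64(0.8143526129888983))
tray in cab -0.2884009900009524 0.0025184258977649756 4.871117550429851
```

The close crop shows the silver tray with four orange apples at crop scene pixel (130,490) and side (672,415); it is the wanted one. Blue bar runs (23,257)–(122,282), red knob is at (285,56). Now I approach above the bar.

Call:
{"name": "play_rows", "arguments": {
  "steps": [
    [[-0.031, -0.032, -0.002, 0, 0, 0, 0.087], [-0.031, -0.032, -0.002, 0, 0, 0, 0.087], [-0.031, -0.032, -0.002, 0, 0, 0, 0.087], [-0.031, -0.032, -0.002, 0, 0, 0, 0.087], [-0.031, -0.032, -0.002, 0, 0, 0, 0.087], [-0.031, -0.032, -0.002, 0, 0, 0, 0.087], [-0.031, -0.032, -0.002, 0, 0, 0, 0.087], [-0.031, -0.032, -0.002, 0, 0, 0, 0.087], [-0.031, -0.032, -0.002, 0, 0, 0, 0.087], [-0.031, -0.032, -0.002, 0, 0, 0, 0.087], [-0.031, -0.032, -0.002, 0, 0, 0, 0.087], [-0.031, -0.032, -0.002, 0, 0, 0, 0.087]]
  ]
}}

```text
time_s: 2.1
tool_pos: [0.4384, 0.1303, 0.247]
tool_rot: [179.9, 0.0, 161.2]
force: [0.4, 0.9, 0.3]
grip_width: 0.0872
grasp_force: 0.0
```

Call:
{"name": "play_rows", "arguments": {
  "steps": [
    [[-0.031, -0.032, 0, 0, 0, 0, 0.087], [-0.031, -0.032, 0, 0, 0, 0, 0.087], [0, 0, 0, 0, 0, -0.118, 0.087], [0, 0, 0, 0, 0, -0.118, 0.087], [0, 0, 0, 0, 0, -0.118, 0.087], [0, 0, 0, 0, 0, 0, 0.087]]
  ]
}}

```text
time_s: 2.7
tool_pos: [0.476, 0.0514, 0.2467]
tool_rot: [180.0, 0.0, -178.5]
force: [0.5, 0.3, -0.1]
grip_width: 0.0868
grasp_force: 0.0
```

```bash
python3 - <<'E'
from h import *
o=get_obs();print(o["time_s"],o["tool_pos"],o["tool_rot"],o["qpos"])
c=read_camera("wrist")
cv2.imwrite("pics/wrist1.png",cv2.resize(c["frame"][:,:,::-1],None,fx=1.5,fy=1.5))
v=(.632,.161,np.radians(91.5))
print("bar pred px",proj(c,T(v,[[-.105,.11,.076],[-.105,.155,.076],[-.105,.195,.076]]))*1.5)
E
```

```text
2.7 [0.47601045 0.05139857 0.24671936] [ 1.79983755e+02  2.11375767e-02 -1.78497354e+02] [-39.03996814  -4.67464104  28.31169836 105.35601573   2.24571172
  78.74642559  80.25717666]
bar pred px [[388.74449281 316.87022129]
 [388.82523998 262.91221301]
 [388.9003947  211.4376644 ]]
```

View pics/wrist1.png

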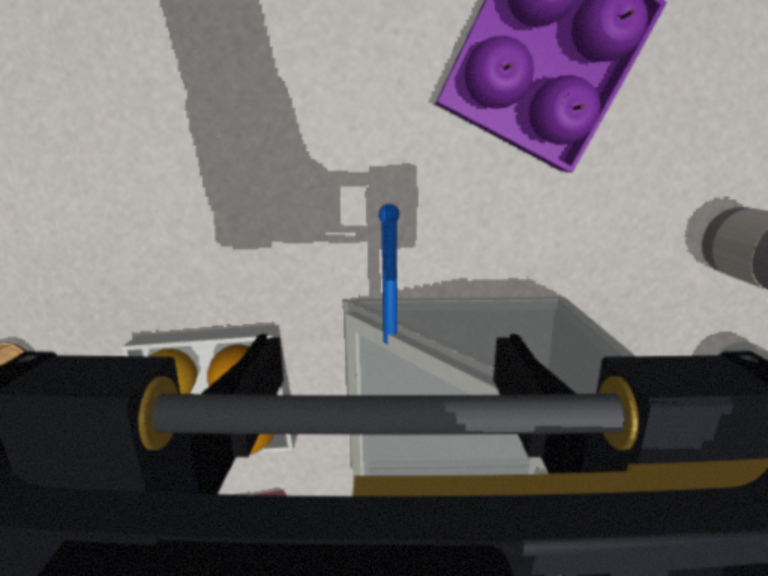

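Call:
{"name": "play_rows", "arguments": {
  "steps": [
    [[0.006, 0, 0.035, 0, 0, 0, 0.087], [0, 0, 0.04, 0, 0, 0, 0.087], [0, 0, 0.04, 0, 0, 0, 0.06], [0, 0, 0.04, 0, 0, 0, 0.04], [0, 0, 0.035, 0, 0, 0, 0.03], [0, 0, 0, 0, 0, 0, 0.01], [0, 0, 0, 0, 0, 0, 0.005], [0, 0, 0, 0, 0, 0, 0.005], [0, 0, 0, 0, 0, 0, 0.005]]
  ],
  "force": 40
}}

```text
time_s: 3.65
tool_pos: [0.4717, 0.0519, 0.0586]
tool_rot: [179.9, 0.2, -178.5]
force: [-0.3, 0.8, 0.9]
grip_width: 0.0389
grasp_force: 0.0
```

Call:
{"name": "play_rows", "arguments": {
  "steps": [
    [[0, 0, 0, 0, 0, 0, 0.004], [0, 0, 0, 0, 0, 0, 0.004], [0, 0, 0, 0, 0, 0, 0.004], [0, 0, 0, 0, 0, 0, 0.004], [0, 0, 0, 0, 0, 0, 0.004]]
  ],
  "force": 40
}}

```text
time_s: 4.15
tool_pos: [0.4702, 0.0522, 0.0568]
tool_rot: [179.9, 0.0, -178.5]
force: [-0.3, 2.5, 3.4]
grip_width: 0.0108
grasp_force: 39.9
```

Gripped. Now the first half of the arc.

Call:
{"name": "play_rows", "arguments": {
  "steps": [
    [[0, -0.0076, -0.0071, 0, 0, 0, 0.004], [0, -0.0076, -0.0071, 0, 0, 0, 0.004], [0, -0.0076, -0.0071, 0, 0, 0, 0.004], [0, -0.0061, -0.0084, 0, 0, 0, 0.004], [0, -0.0061, -0.0084, 0, 0, 0, 0.004], [0, -0.0061, -0.0084, 0, 0, 0, 0.004], [0, -0.0045, -0.0093, 0, 0, 0, 0.004], [0, -0.0045, -0.0093, 0, 0, 0, 0.004], [0, -0.0045, -0.0093, 0, 0, 0, 0.004], [0, -0.0027, -0.01, 0, 0, 0, 0.004], [0, -0.0027, -0.01, 0, 0, 0, 0.004], [0, -0.0027, -0.01, 0, 0, 0, 0.004]]
  ]
}}

```text
time_s: 5.35
tool_pos: [0.4724, -0.01, 0.1607]
tool_rot: [179.9, 0.1, -178.4]
force: [6.0, 6.4, -10.4]
grip_width: 0.0109
grasp_force: 40.0
```

Call:
{"name": "play_rows", "arguments": {
  "steps": [
    [[0, -0.0009, -0.0103, 0, 0, 0, 0.004], [0, -0.0009, -0.0103, 0, 0, 0, 0.004], [0, -0.0009, -0.0103, 0, 0, 0, 0.004], [0, 0.001, -0.0103, 0, 0, 0, 0.004], [0, 0.001, -0.0103, 0, 0, 0, 0.004], [0, 0.001, -0.0103, 0, 0, 0, 0.004], [0, 0.0029, -0.01, 0, 0, 0, 0.004], [0, 0.0029, -0.01, 0, 0, 0, 0.004], [0, 0.0029, -0.01, 0, 0, 0, 0.004], [0, 0.0047, -0.0093, 0, 0, 0, 0.004], [0, 0.0047, -0.0093, 0, 0, 0, 0.004], [0, 0.0047, -0.0093, 0, 0, 0, 0.004]]
  ]
}}

```text
time_s: 6.55
tool_pos: [0.4718, 0.0082, 0.2799]
tool_rot: [-179.7, 0.1, -178.7]
force: [5.3, -5.2, -6.2]
grip_width: 0.0107
grasp_force: 40.0
```

Call:
{"name": "play_rows", "arguments": {
  "steps": [
    [[0, 0, 0, 0, 0, 0, 0.004], [0, 0, 0, 0, 0, 0, 0.004]]
  ]
}}

```text
time_s: 6.75
tool_pos: [0.4718, 0.0085, 0.2806]
tool_rot: [-179.8, 0.1, -178.6]
force: [4.0, -4.1, -1.2]
grip_width: 0.0111
grasp_force: 40.0
```

```bash
python3 - <<'E'
from h import *
o=get_obs();print(o["time_s"],o["tool_pos"],o["tool_rot"],o["qpos"],o["force"])
b=read_camera("side")["frame"][80:280,120:370,::-1];a=read_camera("scene")["frame"][80:280,180:380,::-1]
cv2.imwrite("pics/up1.png",np.hstack([cv2.resize(x,None,fx=1.75,fy=1.75,interpolation=cv2.INTER_CUBIC) for x in(a,b)]))
E
```

```text
6.75 [0.47177202 0.00851647 0.28055992] [-1.79760058e+02  9.40675580e-02 -1.78640498e+02] [-36.59101746  -6.76633044  29.70536453 103.08154217   3.62423636
  82.74675959  83.84764464] [ 3.9664561  -4.07236548 -1.20384212]
```

View pics/up1.png

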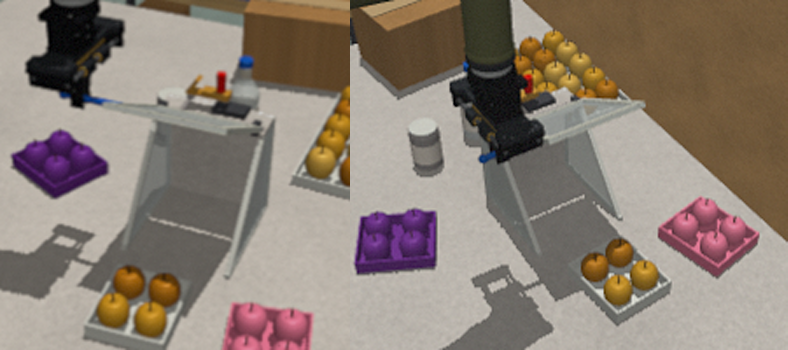

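The flap is up, with the gripper on the bar at (85,100). I ease down slightly to see whether the latch carries it.

Call:
{"name": "play_rows", "arguments": {
  "steps": [
    [[0, -0.0025, 0.004, 0, 0, 0, 0.004], [0, -0.0025, 0.004, 0, 0, 0, 0.004], [0, -0.002, 0.004, 0, 0, 0, 0.004], [0, -0.001, 0.002, 0, 0, 0, 0.004], [0, 0, 0, 0, 0, 0, 0.004]]
  ]
}}

```text
time_s: 7.35
tool_pos: [0.472, 0.0033, 0.2698]
tool_rot: [179.9, 0.2, -178.5]
force: [-3.2, -2.8, 16.9]
grip_width: 0.0109
grasp_force: 40.0
```

Reaction is +17 N upward, so the latch holds. Release and back off; meanwhile locate the neighbours.

Call:
{"name": "play_rows", "arguments": {
  "steps": [
    [[0, 0.001, -0.003, 0, 0, 0, 0.03], [0, 0, 0, 0, 0, 0, 0.05], [0, 0, 0, 0, 0, 0, 0.06], [0, 0, 0, 0, 0, 0, 0.06], [0, 0, -0.02, 0, 0, 0, 0.06], [0, 0, -0.03, 0, 0, 0, 0.06], [0, 0, -0.02, 0, 0, 0, 0.06]]
  ]
}}

```text
time_s: 8.05
tool_pos: [0.4712, 0.0049, 0.3407]
tool_rot: [180.0, 0.0, -178.5]
force: [0.7, -0.4, -0.9]
grip_width: 0.0564
grasp_force: 0.0
```

```bash
python3 - <<'E'
from h import *
o=get_obs();print(o["time_s"],o["tool_pos"],o["tool_rot"],o["force"])
a=read_camera("scene");b=read_camera("side")
def ground(c,p,z): 
    r=least_squares(lambda X:proj(c,[X[0],X[1],z])[0]-p,[.6,0]);return np.round(r.x,3)
for n,p,q in (("pink c",(331,279),(324.7,213)),):
    print(n,ground(a,p,.03),ground(b,q,.03))
for n,p in(("pink left rim tl",(470,380)),("pink near left",(458,440)),("spoon head",(320,463)),("spoon tail",(220,482)),("mug",(180,430)),("apple",(291,515))):
    print(n,ground(a,np.array(p)/1.5,.02))
E
```

```text
8.05 [0.47115784 0.00485428 0.34070183] [ 1.79987642e+02  5.02978543e-03 -1.78488910e+02] [ 0.69407283 -0.35515972 -0.92517025]
pink c [ 0.853 -0.138] [ 0.845 -0.129]
pink left rim tl [ 0.773 -0.057]
pink near left [ 0.807 -0.204]
spoon head [ 0.619 -0.349]
spoon tail [ 0.491 -0.457]
mug [ 0.358 -0.394]
apple [ 0.631 -0.46 ]
```

Call:
{"name": "play_rows", "arguments": {
  "steps": [
    [[0, -0.042, 0, 0, 0, 0, 0.087], [0, -0.042, 0, 0, 0, 0, 0.087], [0, -0.042, 0, 0, 0, 0, 0.087], [0, -0.042, 0, 0, 0, 0, 0.087], [0, -0.042, 0, 0, 0, 0, 0.087], [0, -0.042, 0, 0, 0, 0, 0.087], [0, 0, 0, 0, 0, 0.143, 0.087], [0, 0, 0, 0, 0, 0.143, 0.087], [0, 0, 0, 0, 0, 0.143, 0.087], [0, 0, 0, 0, 0, 0.143, 0.087], [0, 0, 0, 0, 0, 0.143, 0.087], [0, 0, 0, 0, 0, 0.143, 0.087]]
  ]
}}

```text
time_s: 9.35
tool_pos: [0.4772, -0.2468, 0.3381]
tool_rot: [-179.9, -0.1, 132.0]
force: [-0.4, 0.0, 0.2]
grip_width: 0.0873
grasp_force: 0.0
```

Call:
{"name": "play_rows", "arguments": {
  "steps": [
    [[0, 0, 0, 0, 0, 0.143, 0.087], [0, 0, 0, 0, 0, 0.143, 0.087], [0, 0, 0, 0, 0, 0.143, 0.087], [0, 0, 0, 0, 0, 0.143, 0.087], [0, 0, 0, 0, 0, 0.143, 0.087], [0, 0.033, 0.02, 0, 0, 0, 0.087], [0, 0.033, 0.02, 0, 0, 0, 0.087], [0, 0.033, 0.02, 0, 0, 0, 0.087], [0, 0.033, 0.02, 0, 0, 0, 0.087], [0, 0.033, 0.02, 0, 0, 0, 0.087], [0, 0, 0, 0, 0, 0, 0.087]]
  ]
}}

```text
time_s: 10.45
tool_pos: [0.6443, -0.2397, 0.2318]
tool_rot: [-179.5, -0.1, 91.6]
force: [-0.4, 0.9, -0.6]
grip_width: 0.0871
grasp_force: 0.0
```

Call:
{"name": "play_rows", "arguments": {
  "steps": [
    [[0, 0, 0, 0, 0.14, 0, 0.087], [0, 0, 0, 0, 0.14, 0, 0.087], [0, 0, 0, 0, 0.14, 0, 0.087], [0, 0, 0, 0, 0.14, 0, 0.087], [0, 0, 0, 0, 0.14, 0, 0.087], [-0.028, 0, 0.0334, 0, 0, 0, 0.087], [-0.028, 0, 0.0334, 0, 0, 0, 0.087], [-0.028, 0, 0.0334, 0, 0, 0, 0.087], [0, 0, 0, 0, 0, 0, 0.087]]
  ]
}}

```text
time_s: 11.35
tool_pos: [0.6391, -0.2412, 0.1017]
tool_rot: [-179.2, -40.4, 90.7]
force: [-0.7, 1.5, -0.6]
grip_width: 0.0866
grasp_force: 0.0
```

```bash
python3 - <<'E'
from h import *
o=get_obs();print(o["time_s"],o["tool_pos"],o["tool_rot"],o["qpos"])
b=read_camera("side")["frame"][100:300,150:350,::-1];a=read_camera("scene")["frame"][110:310,200:400,::-1]
cv2.imwrite("pics/tray1.png",np.hstack([cv2.resize(x,None,fx=2,fy=2,interpolation=cv2.INTER_CUBIC) for x in(a,b)]))
E
```

```text
11.35 [ 0.6391261  -0.24119856  0.10173916] [-179.15138965  -40.41930694   90.70268651] [ 14.80991293  49.56751769  35.06402694  68.4365501  -52.1743609
 102.54250726  52.12963987]
```

View pics/tray1.png

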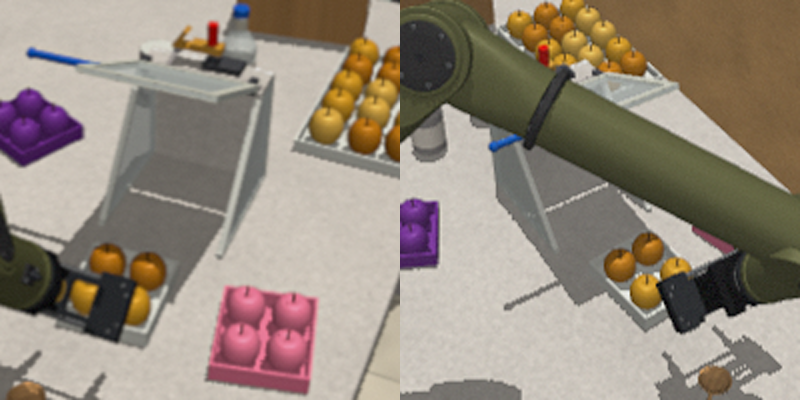

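```bash
cat > fk.py <<'E'
import numpy as np, itertools
from scipy.spatial.transform import Rotation as R
from scipy.optimize import least_squares
Z=np.array([0,0,1.]);X=np.array([1.,0,0])
def fk(q,s,l,full=False):
    q=np.radians(q);d,L1,L2,L3,a1,a2,a3=l[:7]
    A=R.from_rotvec(Z*s[0]*q[0]);p=[Z*0,d*Z]
    A=A*R.from_euler('y',q[1])*R.from_euler('z',s[1]*q[2]);p.append(p[-1]+A.apply([a1,0,L1]))
    A=A*R.from_euler('y',q[3])*R.from_euler('z',s[2]*q[4]);p.append(p[-1]+A.apply([a2,0,L2]))
    A=A*R.from_euler('y',q[5])*R.from_euler('z',s[3]*q[6]+s[4]);p.append(p[-1]+A.apply([0,0,L3])+a3*0)
    return (p,A) if full else (p[-1],A)
D=[([-70.41079513,18.43879469,-4.01646889,83.17692111,1.29400007,78.54045636,-3.25955958],[.20912,.61484,.22145],[-179.889,.0046,161.2217]),
([-39.03996814,-4.67464104,28.31169836,105.35601573,2.24571172,78.74642559,80.25717666],[.47601,.0514,.24672],[179.984,.021,-178.497]),
([-36.59101746,-6.76633044,29.70536453,103.08154217,3.62423636,82.74675959,83.84764464],[.47177,.00852,.28056],[-179.76,.094,-178.6405]),
([14.80991293,49.56751769,35.06402694,68.4365501,-52.1743609,102.54250726,52.12963987],[.63913,-.2412,.10174],[-179.151,-40.419,90.7027])]
def fit():
    best=None
    for s in itertools.product((-1,1),repeat=4):
        for o in(0,np.pi/2,np.pi,-np.pi/2):
            S=list(s)+[o]
            e=sum(((fk(q,S,[.3,.4,.4,.2,0,0,0])[1].inv()*R.from_euler('xyz',r,degrees=True)).magnitude()) for q,p,r in D)
            if best is None or e<best[0]: best=(e,S)
    S=best[1]
    r=least_squares(lambda l:np.concatenate([[*(fk(q,S,l)[0]-p)] for q,p,_ in D]+[1e-3*l[4:]]),[.3,.4,.4,.2,0,0,0])
    return best,r
if __name__=="__main__":
    b,r=fit();print(b,np.round(r.x,4),np.round(r.fun*1e3,2))
    for q,_,_ in D[1:]: print(np.round(fk(q,b[1],r.x,True)[0],3).tolist())
E
python3 fk.py
```

```text
(1.8908486714233362e-05, [-1, -1, -1, -1, 1.5707963267948966]) [ 0.2174  0.4578  0.52    0.3593 -0.0079 -0.0346  0.    ] [-2.460e+01  1.124e+01  3.130e+00 -5.750e+00  2.454e+01 -1.600e-01
 -6.470e+00  2.479e+01  7.100e-01  6.200e-01  1.560e+00 -3.680e+00
 -1.000e-02 -3.000e-02  0.000e+00]
[[0.0, 0.0, 0.0], [0.0, 0.0, 0.217], [-0.037, -0.025, 0.673], [0.47, 0.076, 0.606], [0.47, 0.076, 0.247]]
[[0.0, 0.0, 0.0], [0.0, 0.0, 0.217], [-0.051, -0.033, 0.671], [0.465, 0.035, 0.641], [0.465, 0.033, 0.281]]
[[0.0, 0.0, 0.0], [0.0, 0.0, 0.217], [0.334, -0.084, 0.519], [0.648, -0.473, 0.372], [0.64, -0.24, 0.098]]
```

Call:
{"name": "play_rows", "arguments": {
  "steps": [
    [[-0.018, 0, 0.022, 0, 0, 0, 0.087], [-0.018, 0, 0.022, 0, 0, 0, 0.087], [-0.018, 0, 0.021, 0, 0, 0, 0.087], [0, 0, 0, 0, 0, 0, 0.087]]
  ]
}}

```text
time_s: 11.85
tool_pos: [0.6422, -0.2419, 0.0239]
tool_rot: [-179.9, -40.2, 91.3]
force: [-0.7, 0.1, -0.5]
grip_width: 0.0868
grasp_force: 0.0
```

Call:
{"name": "play_rows", "arguments": {
  "steps": [
    [[0.008, 0, 0.0065, 0, 0, 0, 0.087], [0.008, 0, 0.0065, 0, 0, 0, 0.087], [0.008, 0, 0.0065, 0, 0, 0, 0.087], [0.008, 0, 0.0065, 0, 0, 0, 0.087], [0.008, 0, 0.0065, 0, 0, 0, 0.087], [0.008, 0, 0.0065, 0, 0, 0, 0.087], [0.008, 0, 0.0065, 0, 0, 0, 0.087], [0.008, 0, 0.0065, 0, 0, 0, 0.087]]
  ]
}}

```text
time_s: 12.65
tool_pos: [0.6409, -0.1632, 0.027]
tool_rot: [179.8, -39.7, 91.3]
force: [-0.4, -7.3, 2.5]
grip_width: 0.0873
grasp_force: 3.3
```

```bash
python3 - <<'E'
from h import *
o=get_obs();print(o["time_s"],o["tool_pos"],o["tool_rot"],o["force"],o["qpos"].tolist())
E
python3 - <<'E'
E
```

```text
12.65 [ 0.64090015 -0.16319603  0.02702429] [179.84984449 -39.72199229  91.28583655] [-0.42934875 -7.3425302   2.48055502] [8.119775586450496, 48.55233142455996, 33.57869949681781, 79.4502521189559, -53.866202864106526, 91.90559433144801, 54.42205300810804]
```

Call:
{"name": "play_rows", "arguments": {
  "steps": [
    [[-0.0077, 0, -0.0064, 0, 0, 0, 0.087], [-0.0064, 0, 0.0077, 0, 0, 0, 0.087], [0, 0, 0, 0, 0, 0, 0.087], [0.0114, 0, 0.0097, 0, 0, 0, 0.087], [0.0114, 0, 0.0097, 0, 0, 0, 0.087], [0.0114, 0, 0.0097, 0, 0, 0, 0.087], [0.0114, 0, 0.0097, 0, 0, 0, 0.087], [0.0114, 0, 0.0097, 0, 0, 0, 0.087], [0.0114, 0, 0.0097, 0, 0, 0, 0.087], [0.0114, 0, 0.0097, 0, 0, 0, 0.087], [0.0114, 0, 0.0097, 0, 0, 0, 0.087]]
  ]
}}

```text
time_s: 13.75
tool_pos: [0.638, -0.0487, 0.0151]
tool_rot: [180.0, -40.1, 91.4]
force: [0.8, -3.5, -3.0]
grip_width: 0.0871
grasp_force: 1.9
```

```bash
sed -i 's/a1,a2,a3=l\[:7\]/a1,a2,a3=l[:7];b1,b2,b3=l[7:10]/; s/\[a1,0,L1\]/[a1,b1,L1]/; s/\[a2,0,L2\]/[a2,b2,L2]/; s/\[0,0,L3\])+a3\*0/[0,b3,L3])/; s/\[.3,.4,.4,.2,0,0,0\]/[.3,.4,.4,.2,0,0,0,0,0,0]/g' fk.py
sed -i 's/^def fit/D.append(([8.119775586450496, 48.55233142455996, 33.57869949681781, 79.4502521189559, -53.866202864106526, 91.90559433144801, 54.42205300810804],[.6409,-.1632,.02702],[179.85,-39.722,91.2858]))\ndef fit/' fk.py
python3 fk.py; python3 - <<'E'
from h import *
from fk import fit,fk
b,r=fit();o=get_obs();p=np.array(fk(o["qpos"],b[1],r.x,True)[0]);print(o["tool_pos"],o["qpos"].round(1),o["force"]);print(p.round(3).tolist())
v=(.632,.161,np.radians(91.5))
fl=T(v,[[-.205,y,.313] for y in np.linspace(-.098,.098,9)]+[[-.148,y,.287] for y in np.linspace(.1,.2,6)])
for i in(1,2,3):
    t=np.linspace(0,1,50)[:,None];seg=p[i]+t*(p[i+1]-p[i]);print(i,np.linalg.norm(seg[:,None]-fl,axis=2).min().round(3))
E
```

```text
(2.127038102233704e-05, [-1, -1, -1, -1, 1.5707963267948966]) [ 0.257   0.4644  0.5196  0.347   0.0037  0.0248  0.     -0.0217 -0.0024
 -0.0013] [-1.5   4.14 -1.06 -1.99 -0.99  0.04 -0.4  -0.78  0.14  0.85 -1.66  0.12
 -2.56  1.36  0.76  0.    0.02  0.   -0.02 -0.   -0.  ]
[[0.0, 0.0, 0.0], [0.0, 0.0, 0.257], [-0.022, -0.044, 0.719], [0.474, 0.052, 0.594], [0.474, 0.05, 0.247]]
[[0.0, 0.0, 0.0], [0.0, 0.0, 0.257], [-0.038, -0.054, 0.717], [0.471, 0.011, 0.628], [0.471, 0.008, 0.281]]
[[0.0, 0.0, 0.0], [0.0, 0.0, 0.257], [0.331, -0.108, 0.565], [0.649, -0.468, 0.366], [0.64, -0.243, 0.102]]
[[0.0, 0.0, 0.0], [0.0, 0.0, 0.257], [0.336, -0.068, 0.571], [0.644, -0.384, 0.295], [0.638, -0.162, 0.028]]
[ 0.6380212  -0.04873121  0.01513717] [ -0.8  43.6  31.8  89.1 -55.8  84.5  51.4] [ 0.79753825 -3.49303844 -2.9624459 ]
[[0.0, 0.0, 0.0], [0.0, 0.0, 0.257], [0.315, -0.016, 0.599], [0.64, -0.269, 0.282], [0.633, -0.046, 0.016]]
1 0.301
2 0.156
3 0.192
```

Call:
{"name": "play_rows", "arguments": {
  "steps": [
    [[0, 0, 0, 0, 0.07, 0, 0.087], [0, 0, 0, 0, 0.07, 0, 0.087], [0.008, 0, 0.009, 0, 0, 0, 0.087], [0.008, 0, 0.009, 0, 0, 0, 0.087], [0.008, 0, 0.009, 0, 0, 0, 0.087], [0.008, 0, 0.009, 0, 0, 0, 0.087], [0.008, 0, 0.009, 0, 0, 0, 0.087]]
  ]
}}

```text
time_s: 14.45
tool_pos: [0.6367, 0.0118, 0.0152]
tool_rot: [180.0, -48.1, 91.5]
force: [-0.4, -3.7, -1.8]
grip_width: 0.0865
grasp_force: 2.0
```

```bash
cat > chk.py <<'E'
from h import *
from fk import fit,fk
b,r=fit();o=get_obs();p=np.array(fk(o["qpos"],b[1],r.x,True)[0]);print(o["time_s"],o["tool_pos"],o["tool_rot"].round(1),o["qpos"].round(1),o["force"]);print(p.round(3).tolist())
v=(.632,.161,np.radians(91.5))
fl=T(v,[[-.205,y,.313] for y in np.linspace(-.098,.098,9)]+[[-.148,y,.287] for y in np.linspace(.1,.2,6)])
for i in(1,2,3):
    t=np.linspace(0,1,50)[:,None];seg=p[i]+t*(p[i+1]-p[i]);print(i,np.linalg.norm(seg[:,None]-fl,axis=2).min().round(3))
E
python3 chk.py; python3 - <<'E'
from h import *
b=read_camera("side")["frame"][60:300,120:360,::-1];a=read_camera("scene")["frame"][60:300,150:390,::-1]
cv2.imwrite("pics/tray2.png",np.hstack([cv2.resize(x,(400,400),interpolation=cv2.INTER_CUBIC) for x in(a,b)]))
E
```

```text
14.45 [0.63666059 0.0118246  0.01519492] [180.  -48.1  91.5] [ -0.2  44.7  27.8  90.8 -60.9  86.3  52.4] [-0.41073958 -3.6940298  -1.7789095 ]
[[0.0, 0.0, 0.0], [0.0, 0.0, 0.257], [0.322, -0.02, 0.592], [0.641, -0.243, 0.247], [0.633, 0.015, 0.016]]
1 0.295
2 0.131
3 0.182
```

View pics/tray2.png

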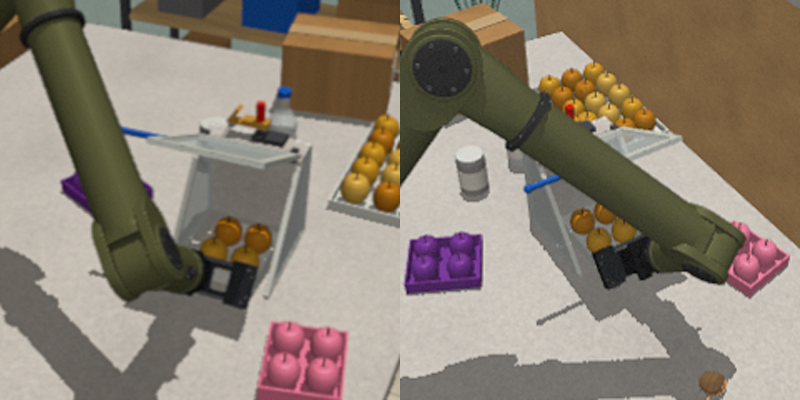

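The tray is straight and entering at (235,240); the forearm clears the flap. Continuing.

Call:
{"name": "play_rows", "arguments": {
  "steps": [
    [[0, 0, 0, 0, 0.07, 0, 0.087], [0.0068, 0, 0.0087, 0, 0, 0, 0.087], [0.0068, 0, 0.0087, 0, 0, 0, 0.087], [0.0068, 0, 0.0087, 0, 0, 0, 0.087], [0.0068, 0, 0.0087, 0, 0, 0, 0.087], [0, 0, 0, 0, 0, 0, 0.087]]
  ]
}}

```text
time_s: 15.15
tool_pos: [0.6354, 0.0573, 0.0157]
tool_rot: [180.0, -52.3, 91.6]
force: [-0.6, -1.4, -0.7]
grip_width: 0.0868
grasp_force: 0.4
```

```bash
python3 chk.py
```

```text
15.15 [0.63544359 0.0572903  0.01572269] [180.  -52.3  91.6] [ -0.9  44.9  25.3  92.5 -64.   86.2  52.7] [-0.63473975 -1.43087418 -0.65096377]
[[0.0, 0.0, 0.0], [0.0, 0.0, 0.257], [0.324, -0.016, 0.59], [0.641, -0.213, 0.228], [0.632, 0.061, 0.016]]
1 0.292
2 0.107
3 0.171
```

Call:
{"name": "play_rows", "arguments": {
  "steps": [
    [[0.0025, 0, 0.0032, 0, 0, 0, 0.087], [0.0025, 0, 0.0032, 0, 0, 0, 0.087], [0, 0, 0, 0, 0, 0, 0.087]]
  ]
}}

```text
time_s: 15.45
tool_pos: [0.6357, 0.0617, 0.0156]
tool_rot: [179.9, -52.1, 91.4]
force: [0.1, -4.6, -0.5]
grip_width: 0.087
grasp_force: 2.2
```

Call:
{"name": "play_rows", "arguments": {
  "steps": [
    [[0.0025, 0, 0.0032, 0, 0, 0, 0.087], [0.0025, 0, 0.0032, 0, 0, 0, 0.087], [0, 0, 0, 0, 0, 0, 0.087]]
  ]
}}

```text
time_s: 15.75
tool_pos: [0.636, 0.0665, 0.0155]
tool_rot: [179.8, -51.9, 91.3]
force: [-0.2, -11.2, 2.0]
grip_width: 0.087
grasp_force: 5.5
```

Call:
{"name": "play_rows", "arguments": {
  "steps": [
    [[0.0025, 0, 0.0032, 0, 0, 0, 0.087], [0.0012, 0, 0.0016, 0, 0, 0, 0.087], [0, 0, 0, 0, 0, 0, 0.087]]
  ]
}}

```text
time_s: 16.05
tool_pos: [0.6361, 0.0668, 0.0155]
tool_rot: [179.8, -51.5, 91.1]
force: [-2.6, -23.0, 7.6]
grip_width: 0.0869
grasp_force: 11.4
```

The tray stopped at 23 N (home). Backing out.

Call:
{"name": "play_rows", "arguments": {
  "steps": [
    [[-0.009, 0, -0.0118, 0, 0, 0, 0.087], [-0.0185, 0, -0.0236, 0, 0, 0, 0.087], [-0.0185, 0, -0.0236, 0, 0, 0, 0.087], [-0.0185, 0, -0.0236, 0, 0, 0, 0.087], [-0.0185, 0, -0.0236, 0, 0, 0, 0.087], [-0.0185, 0, -0.0236, 0, 0, 0, 0.087], [-0.0185, 0, -0.0236, 0, 0, 0, 0.087], [-0.0185, 0, -0.0236, 0, 0, 0, 0.087], [-0.0185, 0, -0.0236, 0, 0, 0, 0.087], [-0.0185, 0, -0.0236, 0, 0, 0, 0.087]]
  ]
}}

```text
time_s: 17.05
tool_pos: [0.6424, -0.2074, 0.0148]
tool_rot: [179.9, -52.3, 91.6]
force: [0.7, -0.1, 0.2]
grip_width: 0.0871
grasp_force: 0.0
```

Call:
{"name": "play_rows", "arguments": {
  "steps": [
    [[0, 0, -0.02, 0, -0.15, 0, 0.05], [0, 0, -0.02, 0, -0.15, 0, 0.0], [0, 0, 0, 0, -0.15, 0, 0.0], [0, 0, 0, 0, -0.15, 0, 0.0], [0, 0, 0, 0, -0.15, 0, 0.0], [0, 0, 0, 0, -0.15, 0, 0.0], [0, 0, 0, 0, 0, 0, 0.0]]
  ]
}}

```text
time_s: 17.75
tool_pos: [0.6468, -0.2236, 0.0405]
tool_rot: [179.9, -0.9, 92.3]
force: [0.6, 2.3, -0.2]
grip_width: 0.0391
grasp_force: 0.0
```

```bash
python3 chk.py; python3 - <<'E'
from h import *
b=read_camera("side")["frame"][60:300,120:360,::-1];a=read_camera("scene")["frame"][60:300,150:390,::-1]
cv2.imwrite("pics/out1.png",np.hstack([cv2.resize(x,(400,400),interpolation=cv2.INTER_CUBIC) for x in(a,b)]))
E
```

```text
17.75 [ 0.64683499 -0.22359571  0.040478  ] [179.9  -0.9  92.3] [-18.1  39.6  50.6  89.8 -33.3  66.9  42.1] [ 0.61630087  2.25488866 -0.19621645]
[[0.0, 0.0, 0.0], [0.0, 0.0, 0.257], [0.276, 0.073, 0.624], [0.634, -0.225, 0.393], [0.633, -0.219, 0.046]]
1 0.333
2 0.173
3 0.18
```

View pics/out1.png

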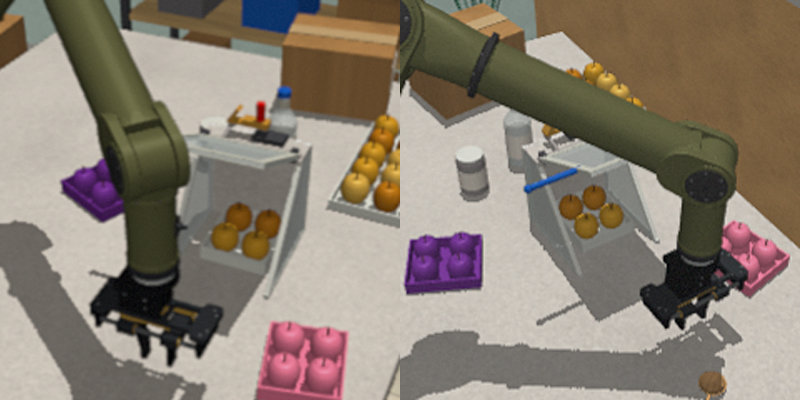

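Tray sits inside at (240,230), and the flap is still up. Raise and go over the roof.

Call:
{"name": "play_rows", "arguments": {
  "steps": [
    [[0, 0, -0.045, 0, 0, 0, 0.0], [0, 0, -0.045, 0, 0, 0, 0.0], [0, 0, -0.045, 0, 0, 0, 0.0], [0, 0, -0.045, 0, 0, 0, 0.0], [0, 0, -0.045, 0, 0, 0, 0.0], [0, 0, -0.045, 0, 0, 0, 0.0], [0, 0, -0.045, 0, 0, 0, 0.0], [0, 0, -0.045, 0, 0, 0, 0.0], [0, 0, 0, 0, 0, 0, 0.0]]
  ]
}}

```text
time_s: 18.75
tool_pos: [0.6423, -0.2453, 0.4079]
tool_rot: [179.6, -0.4, 91.2]
force: [-0.1, -0.4, 0.0]
grip_width: 0.0003
grasp_force: 0.0
```

Call:
{"name": "play_rows", "arguments": {
  "steps": [
    [[0.043, -0.003, 0, 0, 0, 0, 0.0], [0.043, -0.003, 0, 0, 0, 0, 0.0], [0.043, -0.003, 0, 0, 0, 0, 0.0], [0.043, -0.003, 0, 0, 0, 0, 0.0], [0.043, -0.003, 0, 0, 0, 0, 0.0], [0.043, -0.003, 0, 0, 0, 0, 0.0], [0.043, -0.003, 0, 0, 0, 0, 0.0], [0.043, -0.003, 0, 0, 0, 0, 0.0], [0.043, -0.003, 0, 0, 0, 0, 0.0], [0.043, -0.003, 0, 0, 0, 0, 0.0], [0, 0, 0, 0, 0, 0, 0.0]]
  ]
}}

```text
time_s: 19.85
tool_pos: [0.6011, 0.1954, 0.4035]
tool_rot: [-179.8, -0.7, 91.9]
force: [-0.4, 0.6, -0.5]
grip_width: 0.0002
grasp_force: 0.0
```

Call:
{"name": "play_rows", "arguments": {
  "steps": [
    [[0.008, 0, 0.03, 0, 0, 0, 0.0], [0.007, 0, 0.03, 0, 0, 0, 0.0], [0, 0, 0.03, 0, 0, 0, 0.0], [0, 0, 0.03, 0, 0, 0, 0.0], [0, 0, 0.034, 0, 0, 0, 0.0], [0, 0, 0, 0, 0, 0, 0.0]]
  ]
}}

```text
time_s: 20.45
tool_pos: [0.6037, 0.2015, 0.252]
tool_rot: [179.9, -0.6, 91.1]
force: [2.6, 0.4, 0.9]
grip_width: 0.0004
grasp_force: 1.1
```

```bash
python3 chk.py; python3 - <<'E'
from h import *
b=read_camera("side")["frame"][70:220,140:290,::-1];a=read_camera("scene")["frame"][60:210,220:370,::-1]
cv2.imwrite("pics/knob1.png",np.hstack([cv2.resize(x,(400,400),interpolation=cv2.INTER_CUBIC) for x in(a,b)]))
E
```

```text
20.45 [0.60373877 0.20152592 0.25199444] [179.9  -0.6  91.1] [-62.5  22.3  55.8  84.7 -19.1  82.5  -5.3] [2.61672611 0.43034537 0.92544524]
[[0.0, 0.0, 0.0], [0.0, 0.0, 0.257], [0.088, 0.136, 0.693], [0.597, 0.192, 0.602], [0.597, 0.196, 0.255]]
1 0.422
2 0.368
3 0.195
```

View pics/knob1.png

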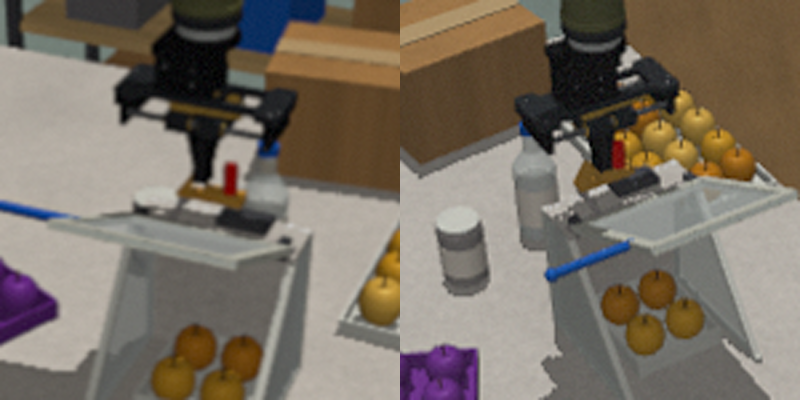

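The finger at (203,165) stands left of the knob (230,180), just above the tan bolt. Centre it in y, then push the knob.

Call:
{"name": "play_rows", "arguments": {
  "steps": [
    [[0.004, 0.003, 0, 0, 0, 0, 0.0], [0.004, 0.003, 0, 0, 0, 0, 0.0], [0, 0, 0, 0, 0, 0, 0.0]]
  ]
}}

```text
time_s: 20.85
tool_pos: [0.6076, 0.2134, 0.2506]
tool_rot: [-179.9, -0.6, 91.4]
force: [-0.3, -0.3, 0.2]
grip_width: 0.0002
grasp_force: 0.0
```

Call:
{"name": "play_rows", "arguments": {
  "steps": [
    [[0, 0.004, 0, 0, 0, 0, 0.0], [0, 0.004, 0, 0, 0, 0, 0.0], [0, 0.004, 0, 0, 0, 0, 0.0], [0, 0, 0, 0, 0, 0, 0.0]]
  ]
}}

```text
time_s: 21.25
tool_pos: [0.6181, 0.213, 0.2509]
tool_rot: [-179.7, -0.6, 91.4]
force: [-4.9, 0.0, 1.3]
grip_width: 0.0003
grasp_force: 2.4
```

Call:
{"name": "play_rows", "arguments": {
  "steps": [
    [[0, 0.0035, 0, 0, 0, 0, 0.0], [0, 0.0035, 0, 0, 0, 0, 0.0], [0, 0.003, 0, 0, 0, 0, 0.0], [0, 0.001, 0, 0, 0, 0, 0.0], [0, 0, 0, 0, 0, 0, 0.0]]
  ]
}}

```text
time_s: 21.75
tool_pos: [0.63, 0.2134, 0.2509]
tool_rot: [-179.9, -0.6, 91.4]
force: [-5.8, 1.0, -0.6]
grip_width: 0.0009
grasp_force: 2.7
```

Call:
{"name": "play_rows", "arguments": {
  "steps": [
    [[0, 0, 0, 0, 0, 0, 0.0], [0, 0, 0, 0, 0, 0, 0.0], [0, 0, 0, 0, 0, 0, 0.0], [0, 0, 0, 0, 0, 0, 0.0], [0, 0, 0, 0, 0, 0, 0.0], [0, 0, 0, 0, 0, 0, 0.0], [0, 0, 0, 0, 0, 0, 0.0], [0, 0, 0, 0, 0, 0, 0.0]]
  ]
}}

```text
time_s: 22.55
tool_pos: [0.6298, 0.2134, 0.2509]
tool_rot: [-179.9, -0.6, 91.4]
force: [-5.4, 0.4, -1.2]
grip_width: 0.0004
grasp_force: 2.7
```

```bash
python3 - <<'E'
from h import *
print(get_obs()["force"])
b=read_camera("side")["frame"][70:270,140:340,::-1];a=read_camera("scene")["frame"][60:260,190:390,::-1]
cv2.imwrite("pics/rel1.png",np.hstack([cv2.resize(x,(400,400),interpolation=cv2.INTER_CUBIC) for x in(a,b)]))
E
```

```text
[-5.44483524  0.39157753 -1.19777525]
```

View pics/rel1.png

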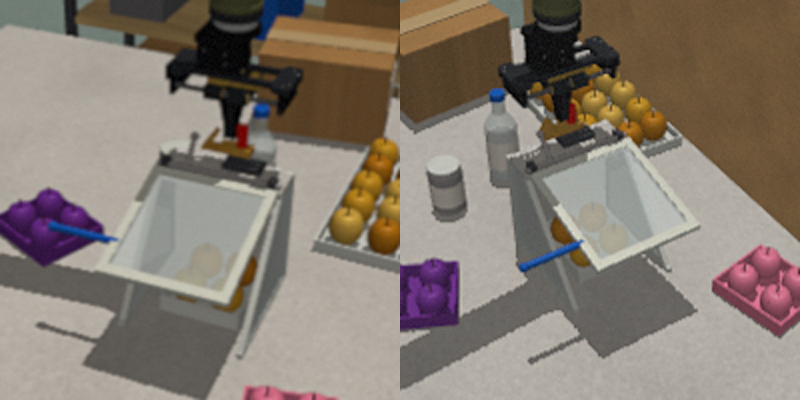

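The flap is sinking (about half-way), so I release the knob and rise.

Call:
{"name": "play_rows", "arguments": {
  "steps": [
    [[0, -0.006, 0, 0, 0, 0, 0.0], [0, -0.008, 0, 0, 0, 0, 0.0], [0, -0.002, -0.02, 0, 0, 0, 0.0], [0, 0, -0.04, 0, 0, 0, 0.0], [0, 0, -0.04, 0, 0, 0, 0.0], [0, 0, -0.04, 0, 0, 0, 0.0], [0, 0, 0, 0, 0, 0, 0.0], [0, 0, 0, 0, 0, 0, 0.0], [0, 0, 0, 0, 0, 0, 0.0], [0, 0, 0, 0, 0, 0, 0.0], [0, 0, 0, 0, 0, 0, 0.0], [0, 0, 0, 0, 0, 0, 0.0]]
  ]
}}

```text
time_s: 23.85
tool_pos: [0.6146, 0.2114, 0.3907]
tool_rot: [-180.0, -0.6, 91.4]
force: [0.0, -0.9, -0.3]
grip_width: 0.0006
grasp_force: 0.0
```

Call:
{"name": "play_rows", "arguments": {
  "steps": [
    [[0, 0, 0, 0, 0, 0, 0.0], [0, 0, 0, 0, 0, 0, 0.0], [0, 0, 0, 0, 0, 0, 0.0], [0, 0, 0, 0, 0, 0, 0.0], [0, 0, 0, 0, 0, 0, 0.0], [0, 0, 0, 0, 0, 0, 0.0], [0, 0, 0, 0, 0, 0, 0.0], [0, 0, 0, 0, 0, 0, 0.0], [0, 0, 0, 0, 0, 0, 0.0], [0, 0, 0, 0, 0, 0, 0.0], [0, 0, 0, 0, 0, 0, 0.0], [0, 0, 0, 0, 0, 0, 0.0]]
  ]
}}

```text
time_s: 25.05
tool_pos: [0.6148, 0.2113, 0.3915]
tool_rot: [180.0, -0.6, 91.4]
force: [1.4, -0.1, -0.4]
grip_width: 0.0007
grasp_force: 0.0
```

Call:
{"name": "play_rows", "arguments": {
  "steps": [
    [[0, 0, 0, 0, 0, 0, 0.0], [0, 0, 0, 0, 0, 0, 0.0], [0, 0, 0, 0, 0, 0, 0.0], [0, 0, 0, 0, 0, 0, 0.0], [0, 0, 0, 0, 0, 0, 0.0], [0, 0, 0, 0, 0, 0, 0.0], [0, 0, 0, 0, 0, 0, 0.0], [0, 0, 0, 0, 0, 0, 0.0], [0, 0, 0, 0, 0, 0, 0.0], [0, 0, 0, 0, 0, 0, 0.0], [0, 0, 0, 0, 0, 0, 0.0], [0, 0, 0, 0, 0, 0, 0.0]]
  ]
}}

```text
time_s: 26.25
tool_pos: [0.6148, 0.2113, 0.3914]
tool_rot: [180.0, -0.6, 91.4]
force: [0.5, -0.0, 0.4]
grip_width: 0.0005
grasp_force: 0.0
```

```bash
python3 - <<'E'
from h import *
A=read_camera("scene");B=read_camera("side")
v=(.632,.161,np.radians(91.5));P=T(v,[[-.105,.11,.076],[-.105,.195,.076],[.05,-.005,.254]])
for c,n in((A,"scene"),(B,"side")):
    f=c["frame"].astype(int);r,g,b=f[...,0],f[...,1],f[...,2]
    m=(b>r+50)&(b>g+20);m[:170]=0;m[215:]=0;m[:,:190]=0;m[:,300:]=0;p=np.argwhere(m)[:,::-1]
    print(n,"bar pred",proj(c,P).round().tolist(),"blue",p.min(0),p.max(0))
b=B["frame"][70:270,140:340,::-1];a=A["frame"][60:260,190:390,::-1]
cv2.imwrite("pics/end1.png",np.hstack([cv2.resize(x,(400,400),interpolation=cv2.INTER_CUBIC) for x in(a,b)]))
E
```

```text
scene bar pred [[251.0, 194.0], [227.0, 187.0], [307.0, 127.0]] blue [226 186] [256 195]
side bar pred [[217.0, 205.0], [194.0, 214.0], [222.0, 128.0]] blue [193 202] [222 214]
```

View pics/end1.png

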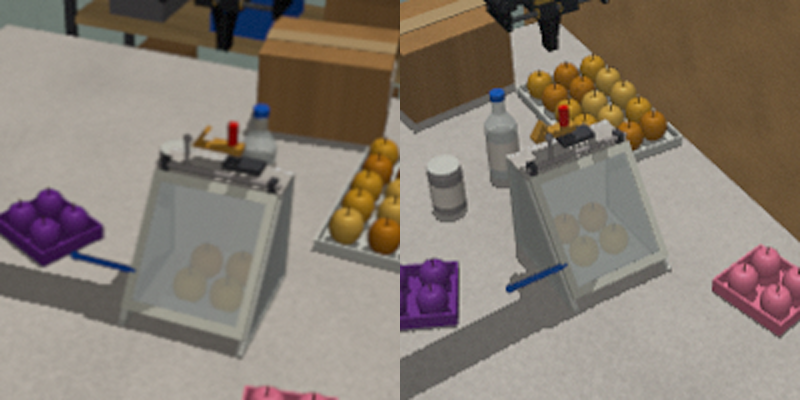

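The flap is shut: the bar is back at its starting pixels, scene (226–256,186–195). The tray is visible inside at (215,270), the knob is back at rest, and the gripper is clear.

```bash
python3 -c "
from cell import *
print(sign_off())"
```

```text
the job is handed in; nothing more can be done
None
```

The job is handed in at about 26 s of the allowed 72: the flap was latched up, the tray pushed in until it stopped against the back, the knob freed and the flap is shut. The gripper touches nothing, and I saw none of the bystanders move, though I didn't check each one at the end.

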